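# Load the analyser's rack carriage and lock it with the ball-lock pin

### The arm

A 6-joint arm with a two-finger parallel gripper is mounted at the origin on the work surface. World frame = base frame: x ahead of the robot, y to its left, z up, the work surface at z = 0. Lengths are in m, angles in rad, forces in N, time in s.
With the tool pointing down it reaches from about 0.35 to 0.85 m from the base axis. Payload 8.1 kg.
Tool frame: the origin (TCP) lies at the very end of the fingers, on their centre line; the grasp point (between the pads) lies robot.hold_point_z behind it (robot.hold_point_z is the distance from the TCP to the grasp point, in m); z points along the fingers, y is the direction in which the jaws open and shut (so a half turn about z gives the same grasp; the last joint's range is limited). The gripper opens to 93 mm and grips with 3 to 60 N. Pads are 15 mm wide; open, the fingers measure 128 mm over their backs; the gripper's body (75 mm by 188 mm) begins 65 mm behind the grasp point.
Start: joints at [1.208, 0.13, 1.488, -0, 1.523, -0.085], TCP at [0.165, 0.577, 0.197] pointing down, gripper open.
Joint ranges: [-2.96, 2.96], [-0.89, 2.26], [0.02, 2.5], [-1.34, 4.48], [0, 2.73], [-2.66, 2.66]. Speed limits (rad/s): [2.39, 2.39, 2.79, 3.14, 3.14, 3.14].

### API

Orientations are given as a rotation vector (axis times angle).
In Python, from plant import robot, cams gives the robot as it stands. The module is installed in compiled form; this text tells all that it offers.
- The arm moves only by the tool step_arm, never from a script. Its argument "deltas" is a list of rows, each an object with "offset": the shift along the tool's x, y, z in cm, a list of three; "roll": the turn about the tool's z in rad. In form: [{"offset": [x, y, z], "roll": roll}, ...]. A call has 1 to 12 rows; each row shifts and turns the commanded pose from where the row before left it, along the tool's axes as they then stand; what a row does not reach is not made up. A row lasts 1/8 s, in which the tool goes at most 62.5 mm and 10.7 degrees, less where a joint would pass 70% of its speed; a pose out of reach is approached as far as the arm can. A call with a gripper value outside its range is refused whole. "fingers" is the finger opening in cm, from 0 to 9.3, set as the call begins (left out, the last holds). The fingers move at their own pace and stop on an object; "grip_force" is the grip in N (left out, the last holds). Time passes only in rows, so rows that do not move let the fingers close. It gives the time, the measured TCP pose, the force and the opening at its end, in the units of the state.
- robot.read_state(): the state, without advancing time (a new reading comes with each control period).
- cams.read_camera(name): name is "scene" or "top" or "wrist"; returns a dict with "pixels" (420x560x3 uint8, red, green, blue), "fx", "fy", "cx", "cy" (pixels), "extrinsics" (4x4, takes a point from world to camera coordinates). Camera axes: x right, y down, z forward; pixel columns grow to the right and rows downward; lengths in m; the calibration is good to about 2 mm. A picture is of the moment at which its call begins. There is no depth.
- robot.close_job(): hands the job in, once; it reports no verdict.
Trained networks look in a picture, given as the dict that the camera call returned (one of the last four; its "shot" number tells which), for a name from the list of things; names that differ only in an ending like _2 or _b are one class to them, and where a whole thing is asked for, a point or a joint stands for the part that bears it (a point fixed in the world has none). Each returns a list of dicts, best first, with "score" (0 to 1); they miss things now and then, are a little off and sometimes report something else, mostly with a low value. They report only what shows in the picture. A call takes as long as a camera call. They do not tell look-alikes from the thing itself.
- cams.boxes_of(picture, thing): "xy" ([column, row] in pixels, amid what is visible of it).
- cams.silhouettes(picture, thing): "mask" (420x560 bool, what is visible of it) and "xy" ([column, row] in pixels, amid what is visible of it).
- cams.pinpoint(picture, thing): "xy" ([column, row] in pixels: a listed point, or the origin of a listed thing).
The state is a dict: "t": time; "q": joint angles; "dq": joint speeds; "joint_torque": joint torques, N m; "tool_pos": TCP position; "orientation": TCP orientation; "force": force on the tool from outside, world axes, zero at the start; "wrist_torque": the same for the moment, N m; "opening": finger opening in m.
Only numpy, scipy, OpenCV 4.12 (cv2) and the standard library are available. Lean on these libraries where they do the work, as an engineer would, in place of code of your own. Each camera call takes 0.05 s, during which the arm holds its last target. There are 200 camera calls.

### The job

Stand the grey tube rack in the carriage's tray and let go of it, then push the carriage fully home along its lane. Then squeeze the ball-lock pin's button, draw the pin out of its parking block, slide it down to its flange through the leaning clevis holes with the button still squeezed, and let go so that the balls lock. Keep the rack upright and leave the other things on the bench where they are.

Things in the scene. Friction and masses are not known exactly. Their poses are not given: they have to be found in the camera images.
- rack: Grey tube rack on the bench: block 40 (x) x 140 (y) mm, 45 mm tall, four capped tubes at each end up to 94 mm; in its middle an upright grip fin, 12 mm thick (x), 44 mm wide (y), its top 130 mm above the underside, 36 mm above the tubes. 0.2 to 0.45 kg. Origin: centre of its underside; z up, y along its length. Either way round in the tray will do.
- tray_floor (a point): Centre of the inner floor of the carriage's open aluminium tray, 32 mm above the bench. Inside 58 mm (x) by 160 mm (y); walls 6 mm thick rising 20 mm above the floor. z up, y along the lane, towards home. Moves with the carriage.
- push_face (a point): Middle of the rear face (facing -y) of the carriage's upright push plate, 95 mm above the bench. The plate is 50 mm wide (x), 12 mm thick (y), its top 115 mm above the bench; free space behind it. Axes as tray_floor; moves with the carriage.
- carriage (a joint): Slide of the carriage, in m: grows as it is pushed towards +y of tray_floor's axes; 0.11 is fully home at the hard stop, where the hole of its tongue lines up with the clevis holes. Starts 60 to 110 mm short of home; about 3 N of friction, stays where it is left.
- pin: Ball-lock pin. Origin: on its axis at the underside of its 34 mm flange; z from nose to head. Shank 14 mm in diameter, tapering over the last 8 mm to the nose 48 mm below. Above: 5 mm flange, grey head 30 (x) x 26 mm (y) up to 52 mm. Steel button on the head's +y side. 0.12 to 0.2 kg. Starts standing flange-down in the parking block, leaning 25 degrees, held by its balls; y is level.
- button (a joint): The pin's button, m: 0 out, 0.005 flush. It is 20 mm wide, 32 mm tall, centred 30 mm above the pin's origin, and stands 5 mm out of the +y side. Squeezing the head along y presses it flush (about 6 N) and draws in the two balls; let go, they spring out, 4 mm beyond the shank on its +y and -y sides, 33.5 mm below the origin, too wide for the holes.
- park_hole (a point): Centre of the upper mouth of the hole in the fixed parking block (inclined plate 46 x 44 mm on a grey foot 80 x 80 mm), 85 mm above the bench. z along the hole, outwards and up, 25 degrees from vertical, leaning towards the robot's side; y level. The hole is 17 mm wide, through 22 mm of metal.
- clevis_hole (a point): Centre of the upper mouth of the clevis holes at the lane's end, 85 mm above the bench; the seated pin's origin belongs here. z along the holes, out and up, leaning 25 degrees towards the robot's side; y level, along the lane. Two fixed 6 mm plates, 46 x 44 mm, 17 mm holes; the carriage's 8 mm tongue with a like hole comes between: 24 mm in all, free space below.
- beaker: Bystander: white plastic beaker, 72 mm wide, 85 mm tall; origin at the centre of its underside. Leave it alone.
- bottle: Bystander: white reagent bottle, 60 mm wide, 130 mm tall; origin at the centre of its underside. Leave it alone.
- jar: Bystander: amber glass jar, 60 mm wide, 75 mm tall; origin at the centre of its underside. Leave it alone.
- marker: Bystander: marker pen lying down, 130 mm long; origin at the centre of its underside. Leave it alone.
- spare_rack: Bystander: smaller blue rack with six tubes, 60 x 90 mm, 85 mm tall; origin at the centre of its underside. Leave it alone.
- tip_box: Bystander: pipette-tip box, 85 x 120 mm, 63 mm tall; origin at the centre of its underside. Leave it alone.
- timer: Bystander: flat timer, 50 x 70 x 16 mm; origin at the centre of its underside. Leave it alone.
There are look-alikes about, which are no part of the job. What is shaped like the rack but orange is not meant.

How it is judged:
By the outcome, as a careful person would: the job done as asked, in the order asked, and still so for the second after the job is handed in, with the robot touching nothing.
It also fails if it takes over 69 s, if anything falls off the work surface, if the arm or the gripper's body presses on something with over 40 N, if the wrist force passes 120 N, or if a joint passes its speed limit or range.

## Working session

There is one attempt and no reset: what is moved stays moved. The work goes in short steps, Python scripts to look and compute and a tool call to move; the robot and the scene stay as the last step left them, time stands still between calls to the robot, and variables do not carry over. Pictures are saved under pics/ and viewed, about 8 in all and at most 12, crops included, and the job is handed in when it is done.

Besides the shell and the picture viewer there is one more tool, called as name(argument=value, ...) on one line, values as JSON. step_arm: Moves the arm, as the interface text tells. Its arguments: {"type":"object","properties":{"deltas":{"type":"array"},"fingers":{"type":"number"},"grip_force":{"type":"number"}},"required":["deltas"]}

```bash
mkdir -p pics; cat > h.py <<'E'
import numpy as np, cv2
from plant import robot, cams
from scipy.spatial.transform import Rotation as R
def snap(n): return cams.read_camera(n)
def save(p,f,crop=None,s=1):
    im=cv2.cvtColor(p["pixels"],cv2.COLOR_RGB2BGR)
    if crop: im=im[crop[1]:crop[3],crop[0]:crop[2]]
    cv2.imwrite(f,cv2.resize(im,None,fx=s,fy=s,interpolation=cv2.INTER_CUBIC))
def ray(p,xy):
    E=np.array(p["extrinsics"]);d=np.array([(xy[0]-p["cx"])/p["fx"],(xy[1]-p["cy"])/p["fy"],1])
    c=-E[:3,:3].T@E[:3,3];return c,E[:3,:3].T@d
def at_z(p,xy,z):
    c,d=ray(p,xy);return c+d*(z-c[2])/d[2]
def proj(p,X):
    E=np.array(p["extrinsics"]);v=E[:3,:3]@np.array(X)+E[:3,3]
    return np.array([p["fx"]*v[0]/v[2]+p["cx"],p["fy"]*v[1]/v[2]+p["cy"]])
def tri(obs):
    A=np.zeros((3,3));b=np.zeros(3)
    for p,xy in obs:
        c,d=ray(p,xy);d=d/np.linalg.norm(d);M=np.eye(3)-np.outer(d,d);A+=M;b+=M@c
    return np.linalg.solve(A,b)
E
python3 - <<'E'
from h import *
np.set_printoptions(precision=3,suppress=True)
s=robot.read_state();print(s["tool_pos"],s["orientation"],robot.hold_point_z)
P={n:snap(n) for n in("scene","top","wrist")}
for n in P:
    c,d=ray(P[n],(280,210));print(n,c,d)
for n in("scene","top"):save(P[n],f"pics/{n}0.png",s=1.42)
H=dict(rack=0,tray_floor=.032,push_face=.095,pin=.085,park_hole=.085,clevis_hole=.085,beaker=0,bottle=0,jar=0,spare_rack=0,tip_box=0,timer=0,marker=0)
for t,z in H.items():
    for n in("scene","top"):
        for r in cams.pinpoint(P[n],t)[:3]:print(t,n,np.array(r["xy"]),round(r["score"],2),at_z(P[n],r["xy"],z)[:2])
E
```

```text
[0.164 0.576 0.196] [-0.435 -3.111  0.003] 0.0188
scene [ 1.134 -0.937  0.895] [-0.437  0.661 -0.609]
top [ 0.462 -0.05   1.158] [ 0.089  0.    -0.996]
wrist [0.088 0.598 0.383] [ 0.264 -0.066 -0.962]
rack scene [229.8 254.4] 0.84 [ 0.49  -0.243]
rack scene [129.8 313.6] 0.76 [ 0.416 -0.572]
rack scene [345.5 165.9] 0.51 [0.546 0.44 ]
rack top [466.2 257. ] 0.95 [ 0.428 -0.579]
rack top [344.3 235.6] 0.83 [ 0.49  -0.234]
rack top [111.9 217.3] 0.43 [0.547 0.437]
tray_floor scene [304.4 232.9] 0.91 [ 0.646 -0.055]
tray_floor top [286. 175.] 0.86 [ 0.662 -0.068]
push_face scene [288.4 238.7] 0.84 [ 0.656 -0.168]
push_face top [321.  170.1] 0.67 [ 0.663 -0.161]
push_face top [187.7 172.8] 0.56 [0.658 0.197]
pin scene [307.3 167.9] 0.42 [0.492 0.215]
pin top [182.  227.7] 0.68 [0.512 0.212]
pin top [182.6 230.1] 0.54 [0.505 0.21 ]
park_hole scene [259.5 221.5] 0.5 [ 0.533 -0.143]
park_hole scene [311.3 172.7] 0.46 [0.521 0.194]
park_hole scene [347.7 165.4] 0.32 [0.607 0.318]
park_hole top [342.  235.9] 0.33 [ 0.488 -0.215]
clevis_hole scene [341.1 186.3] 0.53 [0.651 0.178]
clevis_hole s
[... 168 characters left out ...]
3 [0.462 0.061]
beaker scene [252.4 317.6] 0.3 [ 0.694 -0.396]
beaker top [240.2 251.2] 0.67 [0.447 0.064]
bottle scene [346.6 167.9] 0.88 [0.557 0.429]
bottle top [112.4 216.9] 0.73 [0.548 0.436]
jar scene [185.8 295.8] 0.87 [ 0.495 -0.443]
jar top [421.3 232.1] 0.9 [ 0.499 -0.455]
spare_rack scene [251.3 317. ] 0.76 [ 0.69  -0.397]
spare_rack top [398.7 170. ] 0.58 [ 0.68  -0.396]
tip_box top [120.9 171.9] 0.83 [0.68  0.415]
timer scene [259.3 222.9] 0.73 [ 0.474 -0.066]
timer top [284.1 243.4] 0.58 [ 0.469 -0.061]
timer top [119. 171.] 0.53 [0.683 0.421]
marker scene [262.9 211.1] 0.47 [ 0.445 -0.005]
marker top [261.  255.8] 0.6 [0.434 0.005]
marker top [321.7 170.3] 0.25 [ 0.681 -0.172]
```

View pics/scene0.png

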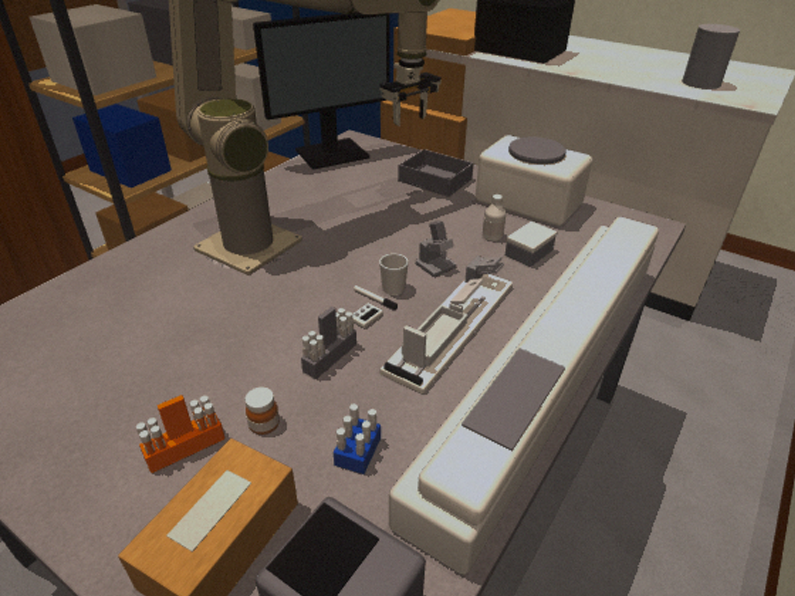

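View pics/top0.png

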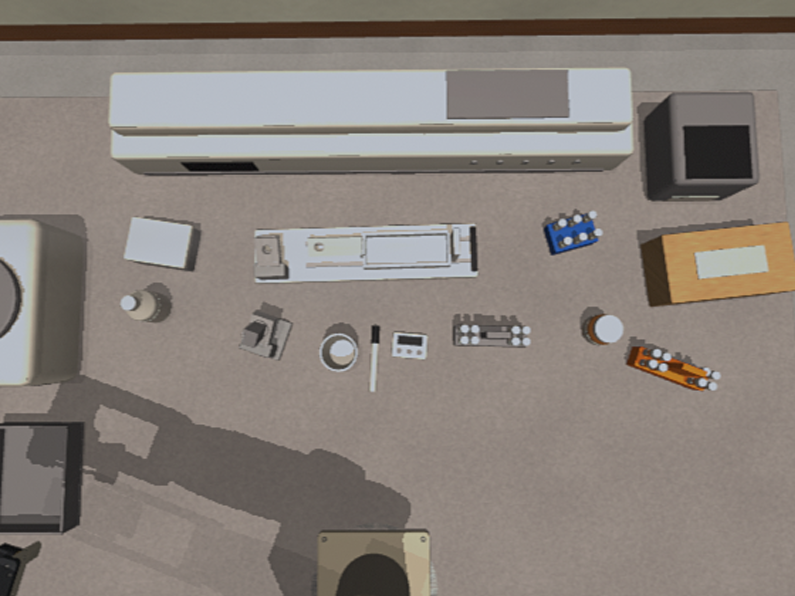

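The scene picture shows the grey rack at about (330,345). The lane has the carriage at its near end and the clevis at (485,265). The pin in its block is at (437,245), beside the beaker. The top view shows the rack at (491,332), the lane tilted by about 1.5°, the clevis hole at (267,250) and the parking block at (265,335), yawed by roughly 20°. I'll move above the rack and look from close by.

step_arm(deltas=[{"offset": [0, 0, -1.5], "roll": 0.185}, {"offset": [0, 0, -1.5], "roll": 0.185}, {"offset": [0, 0, -1.5], "roll": 0.185}, {"offset": [0, 0, -1.5], "roll": 0.185}, {"offset": [0, 0, -1.5], "roll": 0.185}, {"offset": [0, 0, -1.5], "roll": 0.185}, {"offset": [0, 0, -1.5], "roll": 0.185}], fingers=5, grip_force=25)

```text
t: 2.33
tool_pos: [0.1645, 0.577, 0.3028]
orientation: [2.23, 2.212, -0.0]
force: [0.2, 0.8, 0.3]
opening: 0.0498
```

step_arm(deltas=[{"offset": [-3.9, 4.65, 0], "roll": 0}, {"offset": [-3.9, 4.65, 0], "roll": 0}, {"offset": [-3.9, 4.65, 0], "roll": 0}, {"offset": [-3.9, 4.65, 0], "roll": 0}, {"offset": [-3.9, 4.65, 0], "roll": 0}, {"offset": [-3.9, 4.65, 0], "roll": 0}, {"offset": [-3.9, 4.65, 0], "roll": 0}])

```text
t: 3.2
tool_pos: [0.4908, 0.3019, 0.3026]
orientation: [2.224, 2.219, 0.001]
force: [0.9, 0.6, -0.4]
opening: 0.0501
```

step_arm(deltas=[{"offset": [-5.95, 0, 0], "roll": 0}, {"offset": [-5.95, 0, 0], "roll": 0}, {"offset": [-5.95, 0, 0], "roll": 0}, {"offset": [-5.95, 0, 0], "roll": 0}, {"offset": [-5.95, 0, 0], "roll": 0}, {"offset": [-5.95, 0, 0], "roll": 0}, {"offset": [-5.95, 0, 0], "roll": 0}, {"offset": [-5.95, 0, 0], "roll": 0}, {"offset": [-5.95, 0, 0], "roll": 0}])

```text
t: 4.32
tool_pos: [0.4882, -0.2341, 0.3026]
orientation: [2.223, 2.219, 0.001]
force: [0.9, -0.0, 0.7]
opening: 0.05
```

```bash
cat >> h.py <<'E'
np.set_printoptions(precision=4,suppress=True)
def frame():
    s=robot.read_state();return np.array(s["tool_pos"]),R.from_rotvec(s["orientation"]).as_matrix()
def plan(tgt,yaw=None):
    "prints roll to make first and then offset (cm) in rolled tool frame"
    p,M=frame();y0=np.arctan2(M[1,1],M[0,1]);r=0
    if yaw is not None:
        dy=(yaw-y0+np.pi/2)%np.pi-np.pi/2;r=-dy
        M=M@R.from_rotvec([0,0,r]).as_matrix()
    print("yaw now %.3f roll %.3f offset"%(y0,r),M.T@(np.array(tgt)-p)*100)
E
python3 - <<'E'
from h import *
w=snap("wrist");save(w,"pics/w1.png",s=1.42);t=snap("top")
for r in cams.pinpoint(w,"rack")[:2]:print(r["xy"],r["score"],at_z(w,r["xy"],0))
for r in cams.silhouettes(w,"rack")[:1]:
    m=r["mask"].astype(np.uint8);print(r["xy"],r["score"],cv2.minAreaRect(cv2.findNonZero(m)))
# lane, park from top again
for n in("tray_floor","push_face","clevis_hole"):
    for r in cams.pinpoint(t,n)[:1]:print(n,r["xy"],at_z(t,r["xy"],.032 if n[0]=="t" else .095 if n[0]=="p" else .085))
print([proj(w,(.49,-.235,z)) for z in(0,.045,.13)])
E
```

```text
[275.8, 168.1] 0.74 [ 0.4871 -0.2317  0.    ]
[233.9, 371.8] 0.55 [ 0.4145 -0.5812  0.    ]
[236.4, 388.0] 0.73 ((235.5, 386.5), (39.0, 43.0), 90.0)
tray_floor [286.5, 176.1] [ 0.6586 -0.0692  0.032 ]
push_face [322.2, 168.5] [ 0.6676 -0.1638  0.095 ]
clevis_hole [187.9, 173.2] [0.6591 0.1987 0.085 ]
[array([277.8562, 170.3984]), array([278.0144, 176.0369]), array([278.4145, 190.3015])]
```

View pics/w1.png

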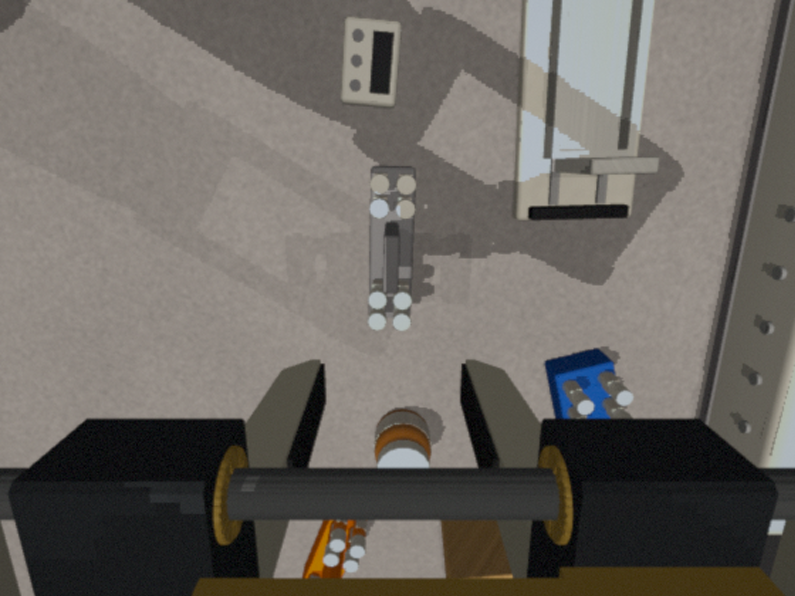

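The wrist picture shows the rack's tube caps at (380,184), (406,184), (377,322) and (402,322), so it is nearly aligned with the y axis. The lane's near end and push plate are at upper right.

```bash
python3 - <<'E'
from h import *
w=snap("wrist")
T=[at_z(w,np.array(q)/1.42,.094) for q in((380,184),(406,184),(377,322),(402,322))]
a=(T[0]+T[1])/2;b=(T[2]+T[3])/2;print(a,b,(a+b)/2,"yaw of x axis",-np.arctan2((a-b)[0],(a-b)[1]))
print("fin",at_z(w,np.array((392,225))/1.42,.13))
L=[at_z(w,np.array(q)/1.42,.012) for q in((516,218),(524,2),(630,218),(655,2))];print(L)
yaw=-np.arctan2((a-b)[0],(a-b)[1]);c=(a+b)/2
plan((c[0],c[1],.1),yaw)
E
```

```text
[ 0.4888 -0.1707  0.094 ] [ 0.4858 -0.2847  0.094 ] [ 0.4873 -0.2277  0.094 ] yaw of x axis -0.026323435074307313
fin [ 0.488 -0.198  0.13 ]
[array([ 0.6076, -0.2066,  0.012 ]), array([ 0.6014, -0.0227,  0.012 ]), array([ 0.7176, -0.2066,  0.012 ]), array([ 0.7138, -0.0228,  0.012 ])]
yaw now -0.000 roll 0.026 offset [ 0.3082 -0.1645 20.2624]
```

step_arm(deltas=[{"offset": [0.2, -0.15, 0], "roll": 0.026}, {"offset": [0, 0, 5], "roll": 0}, {"offset": [0, 0, 5], "roll": 0}, {"offset": [0, 0, 4], "roll": 0}, {"offset": [0, 0, 3], "roll": 0}, {"offset": [0, 0, 2.2], "roll": 0}, {"offset": [0, 0, 1], "roll": 0}])

```text
t: 5.6
tool_pos: [0.4863, -0.2289, 0.099]
orientation: [-2.251, -2.189, 0.001]
force: [1.0, 0.2, 0.1]
opening: 0.0502
```

step_arm(deltas=[{"offset": [0, 0, 0], "roll": 0}, {"offset": [0, 0, 0], "roll": 0}, {"offset": [0, 0, 0], "roll": 0}, {"offset": [0, 0, 0], "roll": 0}, {"offset": [0, 0, 0], "roll": 0}], fingers=0, grip_force=30)

```text
t: 6.22
tool_pos: [0.4871, -0.2304, 0.1009]
orientation: [2.252, 2.189, 0.0]
force: [0.0, 0.1, 3.0]
opening: 0.0114
```

step_arm(deltas=[{"offset": [0, 0, -2], "roll": 0}, {"offset": [0, 0, -4], "roll": 0}, {"offset": [0, 0, -4], "roll": 0}, {"offset": [0, 0, -4], "roll": 0}, {"offset": [0, 0, -2], "roll": -0.052}, {"offset": [0, 0, 0], "roll": 0}])

```text
t: 6.98
tool_pos: [0.4877, -0.2306, 0.2619]
orientation: [2.193, 2.245, 0.001]
force: [-0.5, 0.1, -3.3]
opening: 0.0118
```

```bash
python3 - <<'E'
from h import *
P={n:snap(n) for n in("scene","top","wrist")}
s=robot.read_state();print(s["force"],s["opening"],s["tool_pos"])
for n in P:
  for t,z in(("tray_floor",.032),("push_face",.095)):
    for r in cams.pinpoint(P[n],t)[:1]:print(n,t,r["xy"],round(r["score"],2),at_z(P[n],r["xy"],z))
save(P["wrist"],"pics/w2.png",s=1.42)
plan((.6585,-.065,.26),.027)
E
```

```text
[ 0.0291 -0.0081 -3.6581] 0.011257630880125331 [ 0.4862 -0.2297  0.2584]
scene tray_floor [304.4, 232.8] 0.79 [ 0.6456 -0.0546  0.032 ]
scene push_face [289.0, 239.6] 0.83 [ 0.6601 -0.1706  0.095 ]
top tray_floor [286.3, 174.6] 0.62 [ 0.663  -0.0686  0.032 ]
top push_face [287.4, 175.0] 0.67 [ 0.6506 -0.0706  0.095 ]
wrist tray_floor [439.8, 36.4] 0.85 [ 0.6591 -0.0681  0.032 ]
wrist push_face [454.2, 130.4] 0.78 [ 0.66   -0.1641  0.095 ]
yaw now 0.024 roll -0.003 offset [16.0295 17.623  -0.0477]
```

View pics/w2.png

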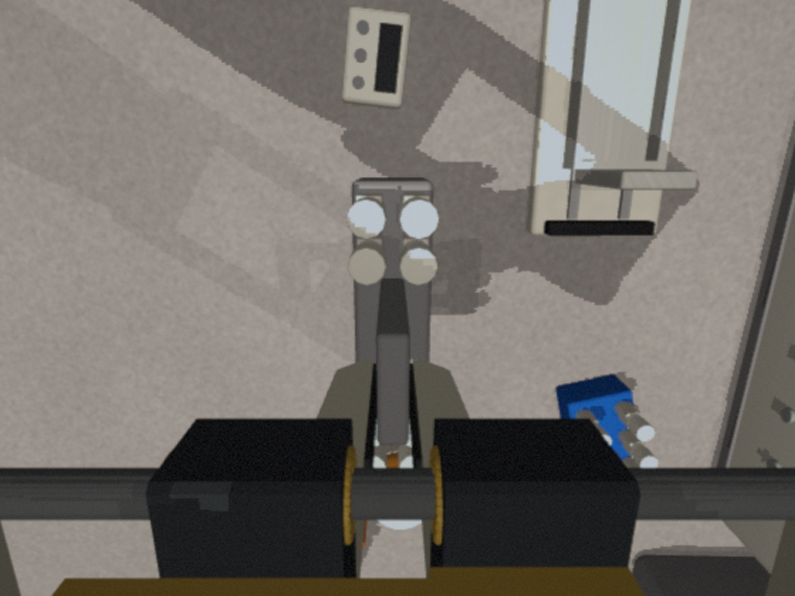

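The rack hangs straight in the grip with its caps square to the picture. The tray and push plate show at upper right. The wrist and top views agree on a tray centre of (0.659, -0.068).

step_arm(deltas=[{"offset": [3.1, 3.5, 0], "roll": 0}, {"offset": [3.1, 3.5, 0], "roll": 0}, {"offset": [3.1, 3.5, 0], "roll": 0}, {"offset": [3.1, 3.5, 0], "roll": 0}, {"offset": [3.3, 3.7, 0], "roll": 0}, {"offset": [0, 0, 0], "roll": 0}, {"offset": [0, 0, 4], "roll": 0}, {"offset": [0, 0, 3], "roll": 0}, {"offset": [0, 0, 0], "roll": 0}])

```text
t: 8.55
tool_pos: [0.6575, -0.0691, 0.1866]
orientation: [-2.191, -2.243, 0.006]
force: [-1.0, 0.2, -2.4]
opening: 0.0113
```

```bash
python3 - <<'E'
from h import *
t=snap("top");w=snap("wrist");im=np.hstack([cv2.resize(x["pixels"][a:b,c:d],(400,400)) for x,a,b,c,d in((t,120,220,230,330),(w,0,300,130,430))])
cv2.imwrite("pics/p3.png",im[:,:,::-1]);plan((.659,-.068,.1335))
E
```

```text
yaw now 0.023 roll 0.000 offset [ 0.1438 -0.1044  5.773 ]
```

View pics/p3.png

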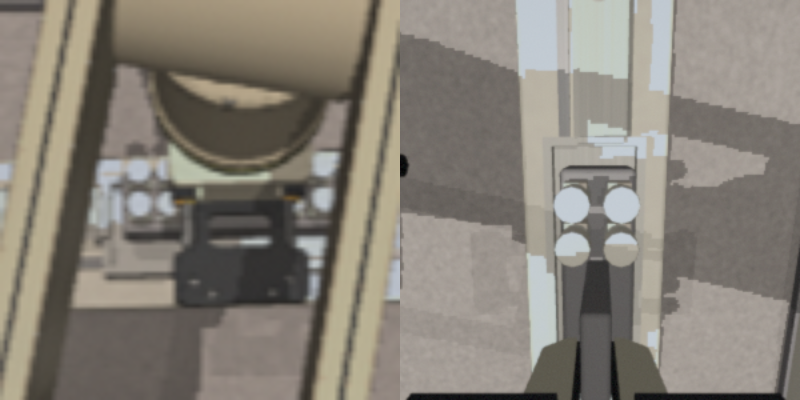

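The rack sits centrally inside the tray's outline (wrist crop: tray 553–637, rack 562–634), so I'll lower it.

step_arm(deltas=[{"offset": [0, 0, 2.5], "roll": 0}, {"offset": [0, 0, 1.5], "roll": 0}, {"offset": [0, 0, 0.7], "roll": 0}, {"offset": [0, 0, 0.4], "roll": 0}, {"offset": [0, 0, 0.2], "roll": 0}, {"offset": [0, 0, 0.1], "roll": 0}])

```text
t: 9.4
tool_pos: [0.6604, -0.069, 0.1369]
orientation: [2.194, 2.247, 0.001]
force: [0.5, 0.3, -2.4]
opening: 0.0118
```

step_arm(deltas=[{"offset": [0, 0, 0.15], "roll": 0}, {"offset": [0, 0, 0.1], "roll": 0}])

```text
t: 9.65
tool_pos: [0.6602, -0.069, 0.1339]
orientation: [2.194, 2.248, 0.0]
force: [-0.1, 0.6, -1.4]
opening: 0.0114
```

step_arm(deltas=[{"offset": [0, 0, 0.15], "roll": 0}])

```text
t: 9.78
tool_pos: [0.6608, -0.0685, 0.1333]
orientation: [2.194, 2.248, 0.003]
force: [0.6, 4.0, 3.8]
opening: 0.0117
```

step_arm(deltas=[{"offset": [0, 0, 0], "roll": 0}, {"offset": [0, 0, 0], "roll": 0}, {"offset": [0, 0, 0], "roll": 0}], fingers=4)

```text
t: 10.15
tool_pos: [0.66, -0.0691, 0.1323]
orientation: [2.195, 2.248, -0.0]
force: [-0.0, -0.3, -0.1]
opening: 0.0365
```

step_arm(deltas=[{"offset": [0, 0, -1.5], "roll": 0}, {"offset": [0, 0, -4], "roll": 0}, {"offset": [0, 0, -4], "roll": 0}, {"offset": [-2, 0, -2], "roll": 0}, {"offset": [-5, 0, 0], "roll": 0}, {"offset": [-5, 0, 0], "roll": 0}, {"offset": [-2, 0, 0], "roll": 0}, {"offset": [0, 0, 0], "roll": 0}], fingers=0)

```text
t: 11.15
tool_pos: [0.6633, -0.21, 0.2478]
orientation: [2.197, 2.245, 0.0]
force: [0.2, 0.5, -0.1]
opening: 0.0004
```

```bash
python3 - <<'E'
from h import *
w=snap("wrist");s=snap("scene");print(robot.read_state()["opening"])
im=np.hstack([cv2.resize(s["pixels"][130:300,220:390],(400,400)),cv2.resize(w["pixels"],(400,300))[np.r_[0:300,[299]*100]]])
cv2.imwrite("pics/p4.png",im[:,:,::-1])
for p in(w,s):
 for t,z in(("push_face",.095),("rack",.032)):
  for r in cams.pinpoint(p,t)[:1]:print(t,r["xy"],round(r["score"],2),at_z(p,r["xy"],z))
plan((.662,-.195,.083),.027)
E
```

```text
0.0005043763310800674
push_face [273.5, 150.2] 0.89 [ 0.6592 -0.1666  0.095 ]
rack [111.2, 407.4] 0.77 [ 0.4294 -0.5493  0.032 ]
push_face [289.5, 239.5] 0.78 [ 0.6611 -0.1694  0.095 ]
rack [129.8, 316.6] 0.76 [ 0.4492 -0.5915  0.032 ]
yaw now 0.026 roll -0.001 offset [ 1.2318 -0.1465 16.4597]
```

View pics/p4.png

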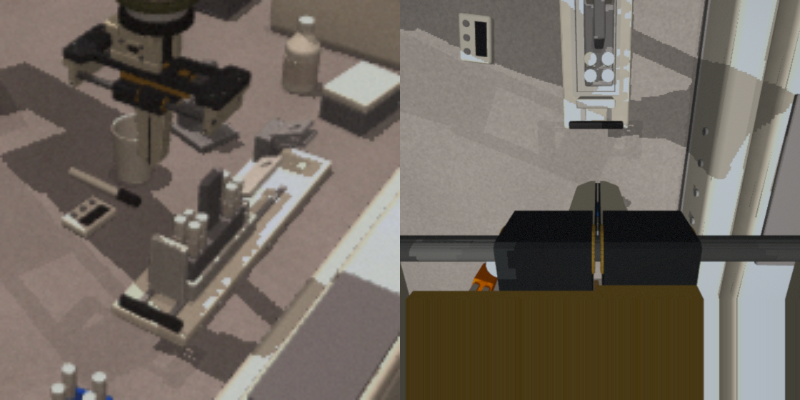

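The rack stands upright in the tray and the plate face is at about y=-0.166. Next I'll go down behind the plate and push.

step_arm(deltas=[{"offset": [0, -0.1, 5], "roll": 0}, {"offset": [0, 0, 5], "roll": 0}, {"offset": [0, 0, 4], "roll": 0}, {"offset": [0, 0, 2.4], "roll": 0}, {"offset": [1, 0, 0], "roll": 0}, {"offset": [1, 0, 0], "roll": 0}, {"offset": [0.8, 0, 0], "roll": 0}, {"offset": [0.8, 0, 0], "roll": 0}])

```text
t: 12.45
tool_pos: [0.6627, -0.1727, 0.0852]
orientation: [2.192, 2.246, 0.001]
force: [0.3, -2.4, 1.9]
opening: 0.0004
```

step_arm(deltas=[{"offset": [0.8, 0, 0], "roll": 0}, {"offset": [0.8, 0, 0], "roll": 0}, {"offset": [0.8, 0, 0], "roll": 0}, {"offset": [0.8, 0, 0], "roll": 0}, {"offset": [0.8, 0, 0], "roll": 0}, {"offset": [0.8, 0, 0], "roll": 0}, {"offset": [0.8, 0, 0], "roll": 0}])

```text
t: 13.32
tool_pos: [0.6602, -0.1164, 0.0833]
orientation: [-2.195, -2.248, 0.0]
force: [1.8, -3.3, 3.2]
opening: 0.0005
```

step_arm(deltas=[{"offset": [0.4, 0, 0], "roll": 0}, {"offset": [0.4, 0, 0], "roll": 0}, {"offset": [0.4, 0, 0], "roll": 0}, {"offset": [0.4, 0, 0], "roll": 0}])

```text
t: 13.82
tool_pos: [0.6597, -0.1008, 0.0831]
orientation: [-2.195, -2.248, 0.0]
force: [1.4, -3.2, 1.4]
opening: 0.0005
```

step_arm(deltas=[{"offset": [0.3, 0, 0], "roll": 0}, {"offset": [0.3, 0, 0], "roll": 0}, {"offset": [0.3, 0, 0], "roll": 0}])

```text
t: 14.2
tool_pos: [0.6596, -0.0918, 0.0832]
orientation: [-2.195, -2.248, 0.0]
force: [2.0, -2.8, 0.3]
opening: 0.0008
```

step_arm(deltas=[{"offset": [0.3, 0, 0], "roll": 0}, {"offset": [0.3, 0, 0], "roll": 0}, {"offset": [0.3, 0, 0], "roll": 0}])

```text
t: 14.58
tool_pos: [0.6593, -0.0828, 0.0832]
orientation: [-2.195, -2.248, 0.0]
force: [2.4, -3.4, -0.7]
opening: 0.0005
```

step_arm(deltas=[{"offset": [0.3, 0, 0], "roll": 0}, {"offset": [0.2, 0, 0], "roll": 0}, {"offset": [0.2, 0, 0], "roll": 0}])

```text
t: 14.95
tool_pos: [0.6592, -0.0761, 0.0833]
orientation: [2.194, 2.248, -0.001]
force: [2.6, -10.0, -2.5]
opening: 0.0005
```

step_arm(deltas=[{"offset": [0.2, 0, 0], "roll": 0}, {"offset": [0.1, 0, 0], "roll": 0}])

```text
t: 15.2
tool_pos: [0.6592, -0.0761, 0.0833]
orientation: [2.194, 2.244, -0.005]
force: [2.6, -17.5, -3.6]
opening: 0.0005
```

The carriage has hit the hard stop: the force rose to 17 N with no further motion. I'll back off and go above the pin.

step_arm(deltas=[{"offset": [-1, 0, 0], "roll": 0}, {"offset": [-2, 0, 0], "roll": 0}, {"offset": [0, 0, -5], "roll": 0}, {"offset": [0, 0, -6], "roll": 0}, {"offset": [0, 0, -6], "roll": 0}, {"offset": [4.4, -2.4, 0], "roll": 0}, {"offset": [4.4, -2.4, 0], "roll": 0}, {"offset": [4.4, -2.4, 0], "roll": 0}, {"offset": [4.4, -2.4, 0], "roll": 0}, {"offset": [4.4, -2.4, 0], "roll": 0}, {"offset": [4.4, -2.4, 0], "roll": 0}, {"offset": [4.4, -2.4, 0], "roll": 0}])

```text
t: 16.7
tool_pos: [0.4837, 0.2018, 0.2535]
orientation: [-2.195, -2.247, -0.0]
force: [-0.3, 0.1, -0.6]
opening: 0.0002
```

step_arm(deltas=[{"offset": [0, 0, 0], "roll": -0.185}, {"offset": [0, 0, 0], "roll": -0.185}, {"offset": [0, 0, 0], "roll": -0.185}, {"offset": [0, 0, 0], "roll": -0.185}, {"offset": [0, 0, 0], "roll": -0.185}, {"offset": [0, 0, 0], "roll": -0.185}, {"offset": [0, 0, 0], "roll": -0.185}, {"offset": [0, 0, 0], "roll": -0.185}, {"offset": [0, 0, 0], "roll": -0.05}], fingers=6)

```text
t: 17.82
tool_pos: [0.4846, 0.2005, 0.2534]
orientation: [-0.021, -3.141, -0.0]
force: [-0.5, 0.0, 0.4]
opening: 0.0601
```

```bash
python3 - <<'E'
from h import *
P={n:snap(n) for n in("scene","top","wrist")}
save(P["wrist"],"pics/w5.png",s=1.42)
print(frame())
for t,z in(("pin",.085),("park_hole",.085),("clevis_hole",.085),("push_face",.095),("tray_floor",.032)):
  for n in P:
    for r in cams.pinpoint(P[n],t)[:2]:print(n,t,r["xy"],round(r["score"],2),at_z(P[n],r["xy"],z))
E
```

```text
(array([0.4847, 0.2006, 0.2534]), array([[-0.9998,  0.0181, -0.0003],
       [ 0.0181,  0.9998,  0.0002],
       [ 0.0003,  0.0002, -1.    ]]))
scene pin [306.9, 168.0] 0.62 [0.4907 0.213  0.085 ]
scene pin [306.6, 222.2] 0.18 [ 0.6549 -0.0616  0.085 ]
wrist pin [284.9, 205.9] 0.97 [0.5008 0.2092 0.085 ]
wrist pin [167.3, 156.0] 0.7 [0.4461 0.0895 0.085 ]
wrist park_hole [283.7, 208.4] 0.81 [0.5036 0.2079 0.085 ]
scene clevis_hole [344.1, 185.5] 0.49 [0.6577 0.1884 0.085 ]
top clevis_hole [185.2, 176.0] 0.61 [0.6515 0.2059 0.085 ]
wrist clevis_hole [278.8, 328.1] 0.67 [0.6511 0.2005 0.085 ]
scene push_face [305.0, 218.3] 0.62 [ 0.6468 -0.0588  0.095 ]
top push_face [284.0, 172.0] 0.67 [ 0.6588 -0.0615  0.095 ]
scene tray_floor [319.0, 213.9] 0.72 [0.6352 0.0581 0.032 ]
top tray_floor [251.1, 176.7] 0.58 [0.6576 0.0312 0.032 ]
top tray_floor [251.6, 175.8] 0.41 [0.6602 0.0298 0.032 ]
wrist tray_floor [150.3, 310.0] 0.72 [0.6569 0.0282 0.032 ]
```

View pics/w5.png

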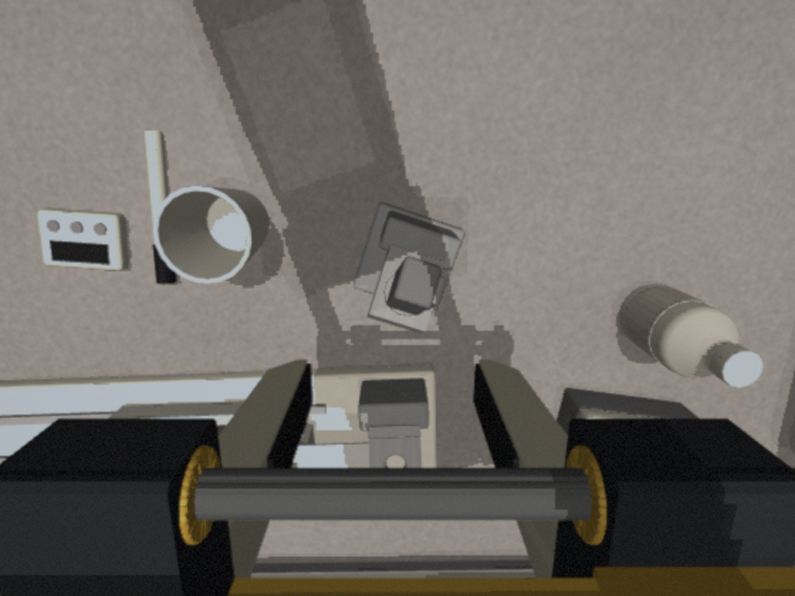

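The wrist picture shows the pin head at about (420,277) above its flange at (408,292). The parking foot's edge runs (380,203)→(465,235), so its yaw is about 69°. The clevis hole is at (395,462) and the beaker is clear at (205,235). I'll line up and look closer.

step_arm(deltas=[{"offset": [-0.6, 1.2, 0], "roll": 0.185}, {"offset": [0, 0, 3], "roll": 0.18}, {"offset": [0, 0, 2.5], "roll": 0}, {"offset": [0, 0, 0], "roll": 0}])

```text
t: 19.23
tool_pos: [0.4892, 0.2124, 0.196]
orientation: [-0.595, -3.081, 0.003]
force: [0.2, -0.3, -0.2]
opening: 0.06
```

```bash
python3 - <<'E'
from h import *
w=snap("wrist");s=snap("scene")
print(*frame())
save(w,"pics/w6.png",crop=(160,100,440,310),s=2.8)
for p in(w,s):
 for t in("pin","park_hole"):
  for r in cams.pinpoint(p,t)[:1]:print(t,r["xy"],round(r["score"],2),at_z(p,r["xy"],.085))
for r in cams.silhouettes(w,"pin")[:1]:print(r["xy"],r["score"],cv2.minAreaRect(cv2.findNonZero(r["mask"].astype(np.uint8))))
E
```

```text
[0.4909 0.2128 0.1991] [[-0.9281  0.3724  0.0003]
 [ 0.3724  0.9281  0.    ]
 [-0.0003  0.0002 -1.    ]]
pin [279.5, 217.5] 0.57 [0.5004 0.2102 0.085 ]
pin [310.7, 170.5] 0.59 [0.5112 0.2061 0.085 ]
park_hole [311.6, 167.7] 0.56 [0.504 0.225 0.085]
[280.9, 211.1] 0.74 ((282.5, 213.5), (45.0, 41.0), 90.0)
```

View pics/w6.png

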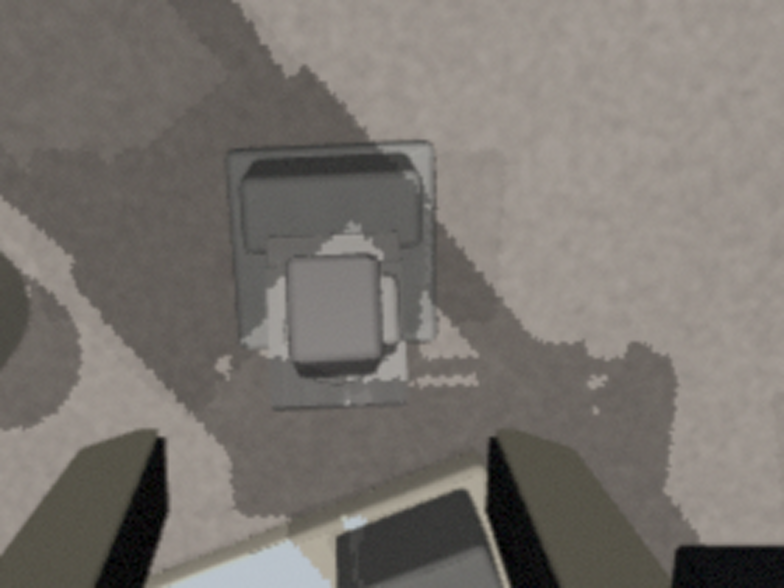

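```bash
python3 - <<'E'
from h import *
w=snap("wrist");p,M=frame();a=np.deg2rad(25)
M=M@R.from_rotvec([0,0,-.036]).as_matrix();u=M[:,0];u[2]=0
top=at_z(w,(279.3,210.4),.085+.052*np.cos(a));o=top-.052*np.array([*(np.sin(a)*u[:2]),np.cos(a)])
print(top,o,"proj origin",proj(w,o))
h=o+.030*np.array([*(np.sin(a)*u[:2]),np.cos(a)]);print("hold",h)
y0=np.arctan2(M[1,1],M[0,1]);plan((h[0],h[1],h[2]-robot.hold_point_z),y0)
E
```

```text
[0.4854 0.2176 0.1321] [0.506  0.2102 0.085 ] proj origin [279.647  219.3502]
hold [0.4941 0.2145 0.1122]
yaw now 1.189 roll -0.036 offset [-0.203   0.2266 10.5968]
```

step_arm(deltas=[{"offset": [-0.2, 0.25, 0], "roll": -0.036}, {"offset": [0, 0, 4], "roll": 0}, {"offset": [0, 0, 3], "roll": 0}, {"offset": [0, 0, 2], "roll": 0}, {"offset": [0, 0, 1.2], "roll": 0}, {"offset": [0, 0, 0.3], "roll": 0}, {"offset": [0, 0, 0], "roll": 0}])

```text
t: 20.5
tool_pos: [0.494, 0.2146, 0.094]
orientation: [0.54, 3.094, 0.001]
force: [0.2, 0.5, -0.3]
opening: 0.0602
```

step_arm(deltas=[{"offset": [0, 0, 0], "roll": 0}, {"offset": [0, 0, 0], "roll": 0}, {"offset": [0, 0, 0], "roll": 0}, {"offset": [0, 0, 0], "roll": 0}, {"offset": [0, 0, 0], "roll": 0}, {"offset": [0, 0, 0], "roll": 0}], fingers=0, grip_force=45)

```text
t: 21.25
tool_pos: [0.4934, 0.2142, 0.0936]
orientation: [-0.54, -3.094, 0.001]
force: [-4.0, -1.6, 5.5]
opening: 0.0258
```

```bash
python3 - <<'E'
from h import *
w=snap("wrist");save(w,"pics/w7.png",crop=(160,100,440,310),s=2.8)
P=[]
for i in range(4):
    s=robot.read_state();P.append(s["tool_pos"]);snap("wrist")
print(np.array(P),s["force"],s["wrist_torque"],s["opening"])
E
```

```text
[[0.4934 0.2142 0.0936]
 [0.4934 0.2142 0.0936]
 [0.4934 0.2142 0.0936]
 [0.4934 0.2142 0.0936]] [-3.7943 -2.5075  4.8596] [-0.4832  0.6655  0.0026] 0.02553841441803274
```

View pics/w7.png

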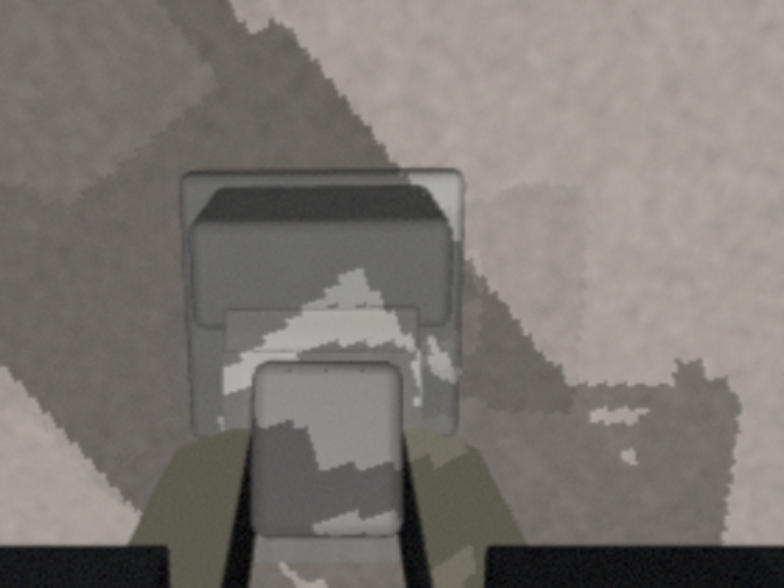

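The jaws closed to 25.8 mm, so the button is flush. The head sits centrally between the pads at crop (327,450). Now I'll draw the pin along its axis.

step_arm(deltas=[{"offset": [0.13, 0, -0.27], "roll": 0}, {"offset": [0.21, 0, -0.45], "roll": 0}, {"offset": [0.21, 0, -0.45], "roll": 0}])

```text
t: 21.88
tool_pos: [0.4882, 0.2163, 0.1052]
orientation: [-0.54, -3.095, 0.0]
force: [0.1, -1.0, -2.3]
opening: 0.0257
```

```bash
python3 - <<'E'
from h import *
w=snap("wrist");s=robot.read_state();print(s["force"],s["wrist_torque"],s["tool_pos"],s["opening"])
for r in cams.pinpoint(w,"pin")[:1]:print(r["xy"],r["score"])
E
```

```text
[-0.0009 -0.299  -0.8337] [-0.2029  0.1372 -0.0049] [0.4884 0.2165 0.1059] 0.025862258955378935
[276.3, 261.9] 0.56
```

step_arm(deltas=[{"offset": [0.42, 0, -0.91], "roll": 0}, {"offset": [0.42, 0, -0.91], "roll": 0}, {"offset": [0.42, 0, -0.91], "roll": 0}, {"offset": [0.42, 0, -0.91], "roll": 0}, {"offset": [0, 0, -2], "roll": 0}, {"offset": [0, 0, -3], "roll": 0}, {"offset": [0, 0, -3], "roll": 0}, {"offset": [0, 0, 0], "roll": 0}])

```text
t: 22.98
tool_pos: [0.4741, 0.2227, 0.2247]
orientation: [0.539, 3.09, 0.005]
force: [0.4, 0.0, -2.4]
opening: 0.026
```

```bash
python3 - <<'E'
from h import *
s=robot.read_state();print(s["force"],s["wrist_torque"],s["opening"],s["tool_pos"])
# place camera so that clevis hole is viewed; same z as now
plan((.645,.20,.22),1.600)
E
```

```text
[ 0.3711  0.0153 -2.4358] [-0.0412  0.0085 -0.0202] 0.025996219554674228 [0.4741 0.2227 0.2247]
yaw now 1.225 roll -0.375 offset [-17.0108  -2.7706   0.5623]
```

step_arm(deltas=[{"offset": [0, 0, 0], "roll": -0.125}, {"offset": [0, 0, 0], "roll": -0.125}, {"offset": [0, 0, 0], "roll": -0.125}, {"offset": [-4.3, -0.55, 0], "roll": 0}, {"offset": [-4.3, -0.55, 0], "roll": 0}, {"offset": [-4.3, -0.55, 0], "roll": 0}, {"offset": [-4.3, -0.55, 0], "roll": 0}, {"offset": [-4.3, -0.55, 0], "roll": 0}, {"offset": [0, 0, 0], "roll": 0}])

```text
t: 24.1
tool_pos: [0.689, 0.1995, 0.2161]
orientation: [0.043, -3.136, 0.002]
force: [-0.7, -0.0, -1.6]
opening: 0.026
```

```bash
python3 - <<'E'
from h import *
w=snap("wrist");save(w,"pics/w8.png",crop=(140,40,440,265),s=2.66);print(*frame())
for t in("clevis_hole","pin"):
  for r in cams.pinpoint(w,t)[:2]:print(t,r["xy"],r["score"],at_z(w,r["xy"],.085))
E
```

```text
[0.6879 0.2001 0.2174] [[-0.9996 -0.0282 -0.005 ]
 [-0.0282  0.9996 -0.001 ]
 [ 0.0051 -0.0009 -1.    ]]
clevis_hole [280.2, 159.4] 0.85 [0.65   0.2016 0.085 ]
pin [273.9, 261.5] 0.58 [0.7517 0.1984 0.085 ]
```

View pics/w8.png

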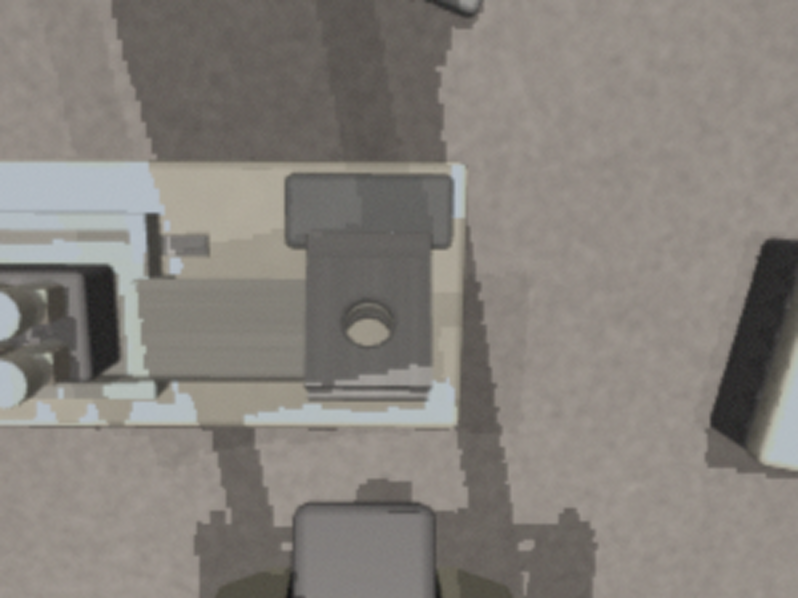

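The wrist crop shows the clevis hole at (369,323) with light through it, so the tongue is aligned, and the lane edge is level in the picture. The pin head is at (364,503+), unchanged in the grip.

```bash
python3 - <<'E'
from h import *
w=snap("wrist");p,M=frame();print(p)
C=at_z(w,(278.9,161.4),.085);print("hole",C)
# head top centre (from w7 pixels 276.8,260.7) in tool frame, using plane through predicted head-top height
a=np.deg2rad(25);zt=p[2]-.0086+.052*np.cos(a)
H=at_z(w,(277.0,260.4),zt);print("head top rel tool cm",M.T@(H-p)*100,"origin rel x cm",(M.T@(H-p))[0]*100-5.2*np.sin(a))
off=np.array([-.0130,.0004,.0086]) # pin origin in tool frame
Rz=R.from_rotvec([0,np.pi,0]).as_matrix()
y=1.600;ux=np.array([np.cos(y+np.pi/2),np.sin(y+np.pi/2),0]);uy=np.array([np.cos(y),np.sin(y),0])
C=C*.6+.4*np.array([.650,.2016,.085])
T=C-off[0]*ux-off[1]*uy-off[2]*np.array([0,0,-1]);print("seated TCP",T)
A=np.sin(a)*ux+np.cos(a)*np.array([0,0,1])
plan(T+.058*A,y);plan(T,y)
E
```

```text
[0.6874 0.2011 0.2212]
hole [0.6513 0.202  0.085 ]
head top rel tool cm [ 1.3802  0.0014 -3.8519] origin rel x cm -0.8174546986325983
seated TCP [0.6378 0.2011 0.0936]
yaw now 1.600 roll 0.000 offset [7.4014 0.1412 7.5056]
yaw now 1.600 roll 0.000 offset [ 4.9467  0.1409 12.7605]
```

```bash
python3 - <<'E'
from h import *
for i in range(3):
    w=snap("wrist");p,M=frame();c,d=ray(w,(280,210));print(p,"cam in tool",M.T@(c-p),M.T@d,"hole",at_z(w,(278.9,161.4),.085)[:2])
print(w["fx"],w["fy"])
a=np.deg2rad(25)
E=np.array(w["extrinsics"]);
def pt(ox,oz,x,z): # tool coords: tool x along u, z down
    q=np.array([ox+z*np.sin(a)+x*np.cos(a),0.0,oz-(z*np.cos(a)-x*np.sin(a))]);return proj(w,p+M@q)[1]
from scipy.optimize import least_squares
f=lambda v:[pt(v[0],v[1],.015,.052)-229.6,pt(v[0],v[1],-.015,.052)-291]
r=least_squares(f,[-.013,.0086]);print(r.x,r.fun)
for ox in(-.013,-.011,-.009,-.007):print(ox,pt(ox,.0086,.015,.052),pt(ox,.0086,-.015,.052))
E
```

```text
[0.6875 0.2012 0.2219] cam in tool [ 0.0795 -0.0001 -0.1861] [-0.2708  0.01    0.9627] hole [0.6516 0.2023]
[0.6876 0.2013 0.2223] cam in tool [ 0.0796 -0.0001 -0.1863] [-0.2711  0.0101  0.9626] hole [0.652  0.2024]
[0.6877 0.2012 0.2225] cam in tool [ 0.0797 -0.     -0.1865] [-0.2714  0.0102  0.9625] hole [0.6522 0.2024]
345.14608323488153 345.14608323488153
[-0.0121  0.0173] [-0.  0.]
-0.013 237.46897147163563 302.2035666318021
-0.011 233.5040480493632 298.35860818951085
-0.009 229.51153901891112 294.4861491414637
-0.007 225.49115548862343 290.58589338655304
```

```bash
python3 - <<'E'
from h import *
w=snap("wrist");p,M=frame();print(p,M[:,2])
o=M.T@(ray(w,(0,0))[0]-p);g=lambda xy:M.T@ray(w,xy)[1]
# settled w7: tool exactly down, same camera mount; edge .0755 high, tool z .0936
def intool(xy,h): # h = height of point above TCP
    d=g(xy);return o+d*((-h)-o[2])/d[2]
e=intool((160+322/2.8,100+309/2.8),.0755-.0936);print("park edge in tool",e,"-> ox",e[0]-.023*np.cos(np.deg2rad(25)))
for s in cams.pinpoint(w,"clevis_hole")[:1]:print(s["xy"],at_z(w,s["xy"],.085))
# hole by image: bright blob inside
g8=cv2.cvtColor(w["pixels"],cv2.COLOR_RGB2GRAY)
a=cv2.resize(w["pixels"][110:200,230:330],(500,450),interpolation=cv2.INTER_CUBIC);b=cv2.resize(w["pixels"][210:300,245:310],(300,450),interpolation=cv2.INTER_CUBIC)
cv2.imwrite("pics/w9.png",np.hstack([a,b])[:,:,::-1])
np.savez("w9.npz",E=w["extrinsics"],p=p,M=M)
E
```

```text
[0.6878 0.2012 0.2225] [ 0.0013  0.0003 -1.    ]
park edge in tool [ 0.0217 -0.0009  0.0181] -> ox 0.0008289153150187918
[279.6, 158.2] [0.6494 0.203  0.085 ]
```

View pics/w9.png

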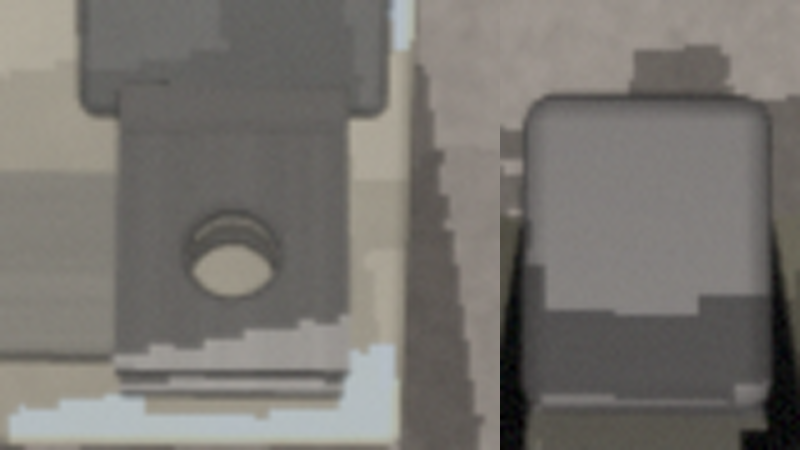

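The crop shows the clevis mouth centred at (232,254), its plate's lower edge at row 131 (a post reaches up to 88) and its far edge at 372. The pin head spans rows 98–400. So the matching park plate edge in w7 was row 350, not 309.

```bash
python3 - <<'E'
from h import *
w=snap("wrist");p,M=frame()
o=M.T@(ray(w,(0,0))[0]-p);g=lambda xy:M.T@ray(w,xy)[1]
def intool(xy,h):
    d=g(xy);return o+d*((-h)-o[2])/d[2]
s=np.sin(np.deg2rad(25))*.023
e7=intool((160+322/2.8,100+350/2.8),.085-s-.0936)
e9=intool((276.5,136.2),.085-s-p[2]);h9=intool((276.4,160.8),.085-p[2]);f9=intool((276.5,184.4),.085+s-p[2])
print("park edge",e7,"clevis edge",e9,"hole",h9,"far",f9,"diffs",e9[0]-h9[0],h9[0]-f9[0])
H=h9+0;print("hole world",p+M@h9,"mid edges",p+M@((e9+f9)/2))
print("shift so edge matches (cm):",(e9-e7)[:2]*100)
E
```

```text
park edge [ 0.012  -0.0009  0.0183] clevis edge [ 0.0579 -0.      0.147 ] hole [ 0.036  -0.0001  0.1373] far [0.0155 0.     0.1276] diffs 0.021879028589050428 0.020486028461752653
hole world [0.6522 0.1999 0.085 ] mid edges [0.6515 0.2    0.085 ]
shift so edge matches (cm): [4.5883 0.0925]
```

Two independent estimates (park plate edge and head position) agree on the pin's offset in the grip, about -8.5 mm along tool x. I'll go to the pre-insert pose and then feed along the axis.

step_arm(deltas=[{"offset": [3.5, 0, 0], "roll": 0}, {"offset": [3.4, 0.03, 0], "roll": 0}, {"offset": [0, 0, 2.6], "roll": 0}, {"offset": [0, 0, 3], "roll": 0}, {"offset": [0, 0, 2], "roll": 0}, {"offset": [0, 0, 0], "roll": 0}, {"offset": [0, 0, 0], "roll": 0}, {"offset": [0, 0, 0], "roll": 0}])

```text
t: 25.6
tool_pos: [0.6204, 0.1993, 0.1472]
orientation: [-0.046, 3.139, 0.001]
force: [-0.2, -0.0, -1.8]
opening: 0.0257
```

```bash
python3 - <<'E'
from h import *
for i in range(3): snap("wrist")
w=snap("wrist");s=robot.read_state();p,M=frame();print(p,M[:,2],s["force"],s["wrist_torque"])
# target: seated TCP = settled(.6878,.2012,.2225)+shift 4.48,.03,12.9
q=np.array([.6878,.2012,.2225]);y=1.6
ux=np.array([np.cos(y+np.pi/2),np.sin(y+np.pi/2),0]);uy=np.array([np.cos(y),np.sin(y),0])
T=q+.0448*ux+.0003*uy-np.array([0,0,.129]);print(T);plan(T)
# plate edges now, by vertical gradient profile along hole column region clear of head
for t in("clevis_hole","pin"):
  for r in cams.pinpoint(w,t)[:1]:print(t,r["xy"],r["score"])
E
```

```text
[0.6197 0.1991 0.1462] [ 0.001   0.0002 -1.    ] [ 0.1218  0.7358 -1.3247] [ 0.033  -0.0041  0.031 ]
[0.643  0.2002 0.0935]
yaw now 1.600 roll 0.000 offset [-2.3263  0.0355  5.2686]
pin [277.3, 261.5] 0.77
```

step_arm(deltas=[{"offset": [0.1, 0.03, 0], "roll": 0}, {"offset": [-0.21, 0, 0.45], "roll": 0}, {"offset": [-0.21, 0, 0.45], "roll": 0}, {"offset": [-0.13, 0, 0.27], "roll": 0}, {"offset": [-0.13, 0, 0.27], "roll": 0}])

```text
t: 26.52
tool_pos: [0.6251, 0.1995, 0.1306]
orientation: [0.046, -3.141, 0.0]
force: [-0.5, -0.1, -1.5]
opening: 0.0255
```

step_arm(deltas=[{"offset": [-0.13, 0, 0.27], "roll": 0}, {"offset": [-0.13, 0, 0.27], "roll": 0}])

```text
t: 26.78
tool_pos: [0.6278, 0.1996, 0.1255]
orientation: [-0.046, 3.141, 0.0]
force: [-0.6, -0.3, -1.0]
opening: 0.0257
```

step_arm(deltas=[{"offset": [-0.13, 0, 0.27], "roll": 0}, {"offset": [-0.13, 0, 0.27], "roll": 0}])

```text
t: 27.02
tool_pos: [0.6304, 0.1997, 0.1201]
orientation: [-0.046, 3.141, -0.0]
force: [0.7, 0.1, -1.1]
opening: 0.0254
```

step_arm(deltas=[{"offset": [-0.13, 0, 0.27], "roll": 0}, {"offset": [-0.13, 0, 0.27], "roll": 0}])

```text
t: 27.28
tool_pos: [0.633, 0.1997, 0.1147]
orientation: [-0.046, 3.141, -0.0]
force: [0.1, 0.1, -1.3]
opening: 0.0256
```

step_arm(deltas=[{"offset": [-0.13, 0, 0.27], "roll": 0}, {"offset": [-0.13, 0, 0.27], "roll": 0}])

```text
t: 27.52
tool_pos: [0.6356, 0.1998, 0.1092]
orientation: [0.046, -3.141, 0.0]
force: [0.3, -0.1, -1.9]
opening: 0.0258
```

step_arm(deltas=[{"offset": [-0.13, 0, 0.27], "roll": 0}, {"offset": [-0.13, 0, 0.27], "roll": 0}])

```text
t: 27.78
tool_pos: [0.6382, 0.1999, 0.1039]
orientation: [0.046, -3.141, -0.0]
force: [-0.6, -0.5, -1.1]
opening: 0.0256
```

step_arm(deltas=[{"offset": [-0.13, 0, 0.27], "roll": 0}, {"offset": [-0.13, 0, 0.27], "roll": 0}])

```text
t: 28.02
tool_pos: [0.6408, 0.1999, 0.0984]
orientation: [0.046, -3.141, -0.0]
force: [-0.3, 0.4, -1.9]
opening: 0.0258
```

step_arm(deltas=[{"offset": [-0.08, 0, 0.18], "roll": 0}, {"offset": [-0.04, 0, 0.09], "roll": 0}])

```text
t: 28.28
tool_pos: [0.6419, 0.2, 0.0957]
orientation: [0.046, -3.141, 0.0]
force: [-0.2, -0.5, -1.6]
opening: 0.0257
```

step_arm(deltas=[{"offset": [-0.08, 0, 0.18], "roll": 0}])

```text
t: 28.4
tool_pos: [0.6428, 0.2001, 0.0942]
orientation: [-0.046, 3.141, 0.0]
force: [0.7, 0.1, -2.4]
opening: 0.0257
```

step_arm(deltas=[{"offset": [-0.04, 0, 0.09], "roll": 0}, {"offset": [-0.04, 0, 0.09], "roll": 0}])

```text
t: 28.65
tool_pos: [0.6431, 0.2002, 0.0941]
orientation: [0.046, -3.141, 0.0]
force: [-11.4, -2.0, 15.3]
opening: 0.0254
```

The flange is seated, with the force rising to about 19 N along the axis. I'll let go and rise clear.

step_arm(deltas=[{"offset": [0, 0, 0], "roll": 0}, {"offset": [0, 0, 0], "roll": 0}, {"offset": [0, 0, 0], "roll": 0}, {"offset": [0, 0, 0], "roll": 0}], fingers=6)

```text
t: 29.15
tool_pos: [0.6435, 0.1999, 0.0921]
orientation: [0.046, -3.141, 0.0]
force: [-0.6, -0.0, 0.5]
opening: 0.0588
```

step_arm(deltas=[{"offset": [0, 0, -1], "roll": 0}, {"offset": [0, 0, -3], "roll": 0}, {"offset": [0, 0, -4], "roll": 0}, {"offset": [0, 0, -3], "roll": 0}, {"offset": [0, 0, 0], "roll": 0}, {"offset": [0, 0, 0], "roll": 0}])

```text
t: 29.9
tool_pos: [0.6432, 0.1999, 0.2016]
orientation: [0.046, -3.141, 0.0]
force: [-0.4, 0.1, -1.5]
opening: 0.0599
```

```bash
python3 - <<'E'
from h import *
P={n:snap(n) for n in("wrist","scene","top")}
print(robot.read_state()["tool_pos"])
w=P["wrist"]
for n,t,z in(("wrist","pin",.085),("wrist","clevis_hole",.085),("scene","push_face",.095),("scene","pin",.085),("top","rack",.032),("top","tray_floor",.032)):
  for r in cams.pinpoint(P[n],t)[:3]:print(n,t,r["xy"],round(r["score"],2),at_z(P[n],r["xy"],z))
a=cv2.resize(w["pixels"][60:310,100:400],(400,333));b=cv2.resize(P["scene"]["pixels"][130:255,240:390],(400,333))
cv2.imwrite("pics/fin.png",np.hstack([a,b])[:,:,::-1])
E
```

```text
[0.6425 0.1998 0.2003]
wrist pin [273.8, 208.5] 0.91 [0.6478 0.1976 0.085 ]
wrist pin [502.9, 105.0] 0.45 [0.5522 0.387  0.085 ]
scene push_face [306.7, 219.5] 0.63 [ 0.6542 -0.0609  0.095 ]
scene pin [342.2, 182.8] 0.61 [0.6444 0.1999 0.085 ]
top rack [466.3, 258.0] 0.95 [ 0.4261 -0.5644  0.032 ]
top rack [251.0, 176.0] 0.89 [0.6596 0.0315 0.032 ]
top tray_floor [251.7, 175.8] 0.75 [0.6602 0.0295 0.032 ]
top tray_floor [285.6, 238.8] 0.62 [ 0.4816 -0.0654  0.032 ]
```

View pics/fin.png

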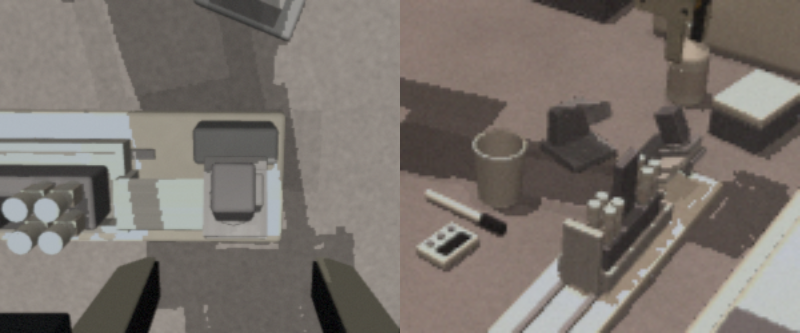

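The last picture shows the pin standing in the clevis with its button out again at (262,190). The rack is upright in the tray, the parking block is empty, and the beaker, marker and timer haven't moved. I'll hand it in.

```bash
python3 -c "
from plant import robot
print(robot.close_job())"
```

```text
the job is handed in; nothing more can be done
None
```

The job is done and handed in at about 30 s of the 69 s allowed. The system reports no verdict.

- **Rack:** I lifted the grey rack by its fin, stood it in the tray and let go of it. At the end the top view put it within about 2 mm of the tray's centre, and it was upright.
- **Carriage:** I pushed it about 97 mm to the hard stop, where the force rose from about 3 N to 17 N with no further motion. It stayed there. Light showed through the clevis hole, so the tongue hole had lined up.
- **Pin:** I squeezed the button flush, with the jaws closing to 25.7 mm on the 26 mm head. I drew the pin out along its axis and slid it down the clevis holes with no side force. The flange then met the plate with about 19 N along the axis, and I let go. The last picture shows the pin seated and its button out again.

**Checks that disagreed:**
- My first estimate of where the pin sat in the grip was about 4–5 mm off, because the arm was still settling when I measured. I re-measured from the plate edges and the head before inserting.
- The final network reading of the pin's origin was about 4 mm short of my measured hole position. I put that down to network error, because the flange contact force agreed with the expected seated height.
- I did not see the balls or test them by pulling on the pin. That they locked is inferred from the flange contact and the button coming back out.

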